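# Close the fruit slicer past its eccentric lock

## Task

Close up the fruit slicer so that its blades are covered. Swing the red lever of the eccentric lock round with a fingertip until it comes to its stop with the cam at its low point, and only then push the pusher forward by its black palm pad until it is fully home in the blade frame. Leave the lock open, and leave the jars and the other kitchen things standing where they are.

Things in the scene. Friction and masses are not known exactly. Their poses are not given: they have to be found in the camera images.
- slicer: Hand-pushed fruit slicer on rubber feet, too heavy to shift (fixed): deck 450 x 164 mm, top 34 mm above the worktop. Origin on the worktop under the deck; x = forward, the way the pusher is pushed; y = left, the lock's side; z up. Rear bracket of the guide rods: x -235 to -215 mm, 80 mm high. A low chute (80 mm high) runs from the blade frame to x = 210 mm.
- blade_frame (a point): Centre of the top of the upright aluminium blade frame, 157 mm above the worktop (its knobs reach 167 mm), at slicer x = 64 mm, y = 0. The frame is 28 mm thick (x 50 to 78 mm) and 164 mm wide (y +-82 mm).
- pusher (a joint): Travel of the white pusher carriage on its rods, m: 0 = fully back, 0.120 = fully home at its stop, fins between the blades. Starts at 0 to 0.016. Takes about 3 N to move, stays where it is left. The carriage is 122 mm wide, at most 138 mm high (hand shield). With the lock shut its roller runs into the eccentric at a travel of about 0.024.
- follower_roller (a point): Top of the brass follower roller (16 mm diameter, 70 mm above the worktop, its pin head 73 mm) on an arm at the pusher's left side, at slicer x = -100 mm + travel, y = 85 mm. Moves with the pusher.
- palm_pad (a point): Centre of the rear face of the black rubber palm pad on the pusher, the face to push in the slicer's +x direction: 96 mm wide (y), 58 mm high, centre 105 mm above the worktop (74 to 132 mm); the hand shield in front of it ends at 138 mm. Axes as the slicer's; moves with the pusher; at slicer x = -198 mm + travel.
- lock_cam (a joint): Angle of the eccentric lock about its vertical pin, rad: from the slicer's +x (forward) to the red lever, counter-clockwise seen from above. 0 = low point, lever forward, end stop, open. Starts shut at 2.2 to 3.0 (lever backward, somewhat outward); turn it clockwise from above through outward (1.57) to 0. Friction 0.12 N m (2 to 3 N on the lever); stays where left.
- cam_axis (a point): Point on the lock's pivot pin at the top of the lever, 96 mm above the worktop, at slicer x = -50 mm, y = 115 mm. Its x axis points along the lever. The eccentric below is a brass disc, radius 20 mm, 12 mm off centre, 50 to 66 mm above the worktop.
- lever_end (a point): Top of the outer end of the red lever, 78 mm from the pivot, 96 mm above the worktop. The lever is a straight flat bar, 12 mm wide and 26 mm high (70 to 96 mm above the worktop), from 6 mm to 78 mm out from the pivot.
- jar_a: Small filled jam jar with white lid, 58 mm diameter, 58 mm high, loose; origin at the centre of its underside, z up. Stands about the slicer.
- jar_b: Small filled jam jar like jar_a.
- jar_c: Small filled jam jar like jar_a.
- tall_jar: Amber storage jar, 72 mm diameter, 125 mm high, loose; origin at the centre of its underside. Behind the slicer on its lock side.
- steel_bowl: Steel bowl, rim 130 mm across, 55 mm high, loose; origin at the centre of its underside.
- jar_lid: White jar lid lying flat, 62 mm diameter, 12 mm high, loose; origin at the centre of its underside. Beside the lock.
- wooden_spoon: Wooden spoon lying flat, 240 mm long, loose; origin under its middle.

How it is judged:
On the way, in this order (a step that is already met when the one before it is completed fails the run):
1. the lock's lever is turned forward to its stop (within 0.25 rad of the low point) while the pusher is still back (travel under 35 mm) (value of joint lock_cam below 0.25 rad and value of joint pusher below 0.035 m), for 0.2 s.
2. the pusher is fully home (within 7 mm of its stop) with the lock still open (value of joint lock_cam below 0.3 rad and value of joint pusher above 0.113 m), for 0.2 s.
At the end, for the whole second after the job is handed in: The pusher rests fully home, within 7 mm of its stop, the lock is open (lever within 0.3 rad of its forward stop), and every jar, the lid, the bowl and the spoon lie within 20 mm of where they were, upright and not lifted (all of step 2 and velocity of joint pusher between -0.01 and 0.01 m/s and not (distance of any of jar_a, jar_b, jar_c, tall_jar, steel_bowl, jar_lid, wooden_spoon from where it was at the start of the episode above 0.02 m or angle between any of jar_a, jar_b, jar_c, tall_jar, steel_bowl's own z axis and vertical above 0.35 rad or height (world z) of any of jar_a, jar_b, jar_c, tall_jar, steel_bowl, jar_lid above 0.015 m or height (world z) of wooden_spoon above 0.03 m)); the robot touches nothing.
It fails at once if the pusher is driven forward beyond 35 mm of travel while the lock's cam is more than 0.3 rad from its low point (forced against the lock) (value of joint pusher above 0.035 m and value of joint lock_cam above 0.3 rad).
It fails at once if a jar, the lid, the bowl or the spoon is lifted off the worktop (height (world z) of any of jar_a, jar_b, jar_c, tall_jar, steel_bowl, jar_lid above 0.015 m or height (world z) of wooden_spoon above 0.03 m).
It fails at once if a jar, the lid, the bowl or the spoon is moved by more than 20 mm, or a jar or the bowl is tipped (distance of any of jar_a, jar_b, jar_c, tall_jar, steel_bowl, jar_lid, wooden_spoon from where it was at the start of the episode above 0.02 m or angle between any of jar_a, jar_b, jar_c, tall_jar, steel_bowl's own z axis and vertical above 0.35 rad).
It also fails if it takes over 48 s, if anything falls off the work surface, if the arm or the gripper's body presses on something with over 40 N, if the wrist force passes 120 N, or if a joint passes its speed limit or range.

## Robot

A 6-joint arm with a two-finger parallel gripper is mounted at the origin on the work surface. World frame = base frame: x ahead of the robot, y to its left, z up, the work surface at z = 0. Lengths are in m, angles in rad, forces in N, time in s.
With the tool pointing down it reaches from about 0.3 to 0.875 m from the base axis. Payload 6.4 kg.
Tool frame: the origin (TCP) lies at the very end of the fingers, on their centre line; the grasp point (between the pads) lies 19 mm behind it; z points along the fingers, y is the line along which they close (so a half turn about z gives the same grasp; the last joint's range is limited). The gripper opens to 85 mm and grips with 20 to 120 N. Pads are 22 mm wide; open, the fingers measure 114 mm over their backs; the gripper's body (76 mm by 85 mm) begins 54 mm behind the grasp point. The pads swing forward as they close: fully open they stand 13 mm farther back than shut.
Start: joints at [1.067, 0.181, 1.607, -0, 1.354, -0.206], TCP at [0.169, 0.55, 0.231] pointing down, gripper open.
Joint ranges: [-2.99, 2.99], [-0.89, 2.07], [0.3, 2.58], [-1.14, 4.28], [0, 2.63], [-3.12, 3.12]. Speed limits (rad/s): [2.57, 2.57, 3.01, 3.14, 3.14, 3.14].

## Interface

Orientations are given as a unit quaternion [w, x, y, z].
In Python, from bench import ctrl gives the robot as it stands.
- The arm moves only by the shell command python3 jog.py 'ROWS'. ROWS is a JSON list of rows, 1 to 10 of them, each an object with the fields sx, sy, sz (the shift in fractions of the full range, 1 being 0.6 m), ax, ay, az (a rotation vector in shares of 180 degrees (1.0 is 180 degrees)), jaw (the opening from 0.0 (shut) to 1.0 (fully open)); a field left out counts as zero (the opening has to be given); each row is the pose to reach, as a shift and turn from the pose commanded when the command began, along the tool's axes at that moment; what a row does not reach only later rows make up. A row lasts 1/8 s, in which the tool goes at most 0.0625 m and 0.188 rad, less where a joint would pass 70% of its speed; a pose out of reach is approached as far as the arm can. The fingers move at their own pace and stop on an object; the grip force is fixed at half the most. Time passes only in rows, so rows that do not move let the fingers close. It prints the time, the measured TCP pose, the force, the opening and the grip force at its end. Shift and turn numbers lie between -1 and 1, and a call with a number outside is refused. Input that does not fit is refused with a message, and nothing moves.
- ctrl.get_obs(): the state, without advancing time (a new reading comes with each control period).
- ctrl.camera(name): name is "scene" or "top" or "wrist"; returns the picture (420x560x3 uint8, blue, green, red); there is no depth.
- ctrl.camera_params(name): a dict with "fovy" (degrees; the focal length in pixels is half the picture's height over the tangent of half this angle, whatever the lens; pixels are square), "cx", "cy" (the principal point, pixels), "dist" ([k1, k2, p1, p2, k3] as OpenCV has them; the pictures are not rectified), "view" (4x4, takes a point from world to camera coordinates). Camera axes: x right, y up, looking along -z (the intrinsics and any distortion apply to the point x, -y, -z); pixel columns grow to the right and rows downward; lengths in m; the calibration is good to about 2 mm. A picture is of the moment at which its call begins: read the wrist's pose just before it. camera_params takes no time and is no camera call; for the wrist camera it gives the pose at the moment of the call.
- ctrl.hand_in(): hands the job in; it is judged then, once.
The state is a dict: "time_s": time; "q": joint angles; "dq": joint speeds; "joint_efforts": joint torques, N m; "eef_pos": TCP position; "eef_rot": TCP orientation; "wrist_force": force on the tool from outside, world axes, zero at the start; "torque": the same for the moment, N m; "opening": opening from 0.0 (shut) to 1.0 (fully open); "grasp_force": force on a finger pad.
Only numpy, scipy, OpenCV 4.12 (cv2) and the standard library are available. Lean on these libraries where they do the work, as an engineer would, in place of code of your own. Each camera call takes 0.05 s, during which the arm holds its last target. There are 200 camera calls.

## Working session

There is one attempt and no reset: what is moved stays moved. The work goes in short steps, Python scripts to look and compute and a shell command to move; the robot and the scene stay as the last step left them, time stands still between calls to the robot, and variables do not carry over. Pictures are saved under pics/ and viewed, at most 10 in all, crops included, and the job is handed in when it is done.

```bash
ls; mkdir -p pics; python3 - <<'E'
from bench import ctrl
import cv2,json
for n in("scene","top"):
    cv2.imwrite(f"pics/{n}0.png",ctrl.camera(n)); p=ctrl.camera_params(n); print(n,p)
o=ctrl.get_obs(); print(o)
E
```

```text
bench.py
jog.py
pics
scene {'fovy': 57.0595429266972, 'cx': 282.1909925393687, 'cy': 205.15610882818564, 'dist': array([0.00572717, 0.        , 0.        , 0.        , 0.        ]), 'view': array([[ 0.53917525,  0.84206526, -0.01470174, -0.30855384],
       [-0.44713686,  0.30100796,  0.84229617,  0.13717976],
       [ 0.71369369, -0.44757156,  0.53881446, -1.5403732 ],
       [ 0.        ,  0.        ,  0.        ,  1.        ]])}
top {'fovy': 56.992200093067, 'cx': 287.91118463469724, 'cy': 212.7827376193473, 'dist': array([-0.01655761,  0.        ,  0.        ,  0.        ,  0.        ]), 'view': array([[ 0.01806987, -0.9994608 ,  0.02741523, -0.02502373],
       [ 0.98327008,  0.02273456,  0.18072935, -0.55706263],
       [-0.18125517,  0.02369082,  0.9831507 , -0.88195909],
       [ 0.        ,  0.        ,  0.        ,  1.        ]])}
{'time_s': 0.1, 'q': array([ 1.06669482e+00,  1.81444022e-01,  1.60786312e+00,  7.49548574e-07,
        1.35379749e+00, -2.06299990e-01]), 'dq': array([-0.00177292, -0.00075966, -0.00131362, -0.00130435,  0.00250916,
        0.00111486]), 'joint_efforts': array([ 1.06967720e-03, -4.45877337e+01, -3.52237272e+01, -2.87602197e-04,
        4.35036316e-03, -1.15310556e-05]), 'eef_pos': array([0.16846664, 0.54927459, 0.23050871]), 'eef_rot': array([-2.63259126e-04,  1.48351180e-01,  9.88934455e-01, -7.08668402e-04]), 'wrist_force': array([ 0.79079843, -0.59780773, -0.08214503]), 'torque': array([0.06372564, 0.02693641, 0.01121794]), 'grasp_force': 0.0, 'opening': 1.0006618732728658}
```

View pics/scene0.png

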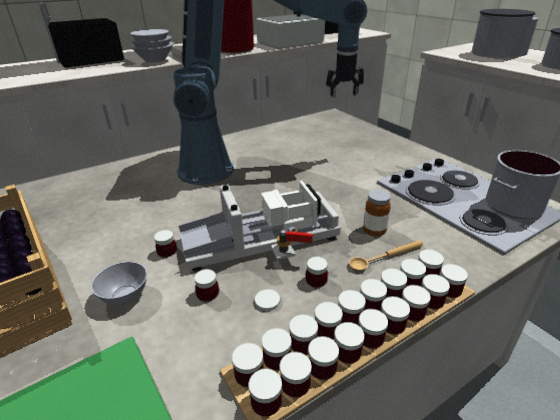

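View pics/top0.png

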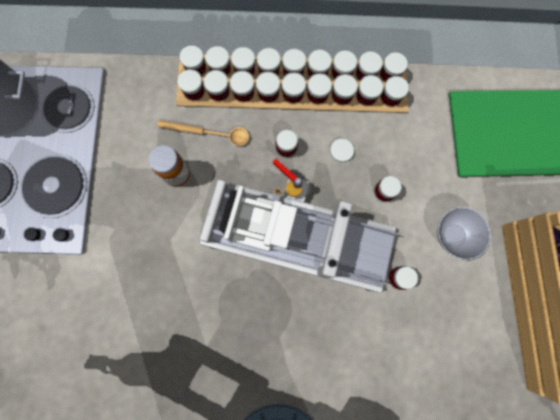

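The scene view shows the slicer in the middle with the red lever around (297,237) and three jars beside it. In the top view the slicer's forward points right and slightly down, and the lever runs from about (297,182) to (275,163). I'll enlarge both views.

```bash
python3 - <<'E'
import cv2
a=cv2.imread("pics/top0.png")[110:310,180:440]; cv2.imwrite("pics/topc.png",cv2.resize(a,None,fx=3,fy=3,interpolation=cv2.INTER_CUBIC))
a=cv2.imread("pics/scene0.png")[165:315,150:400]; cv2.imwrite("pics/scenec.png",cv2.resize(a,None,fx=3.2,fy=3.2,interpolation=cv2.INTER_CUBIC))
E
```

```text
(no output)
```

View pics/topc.png

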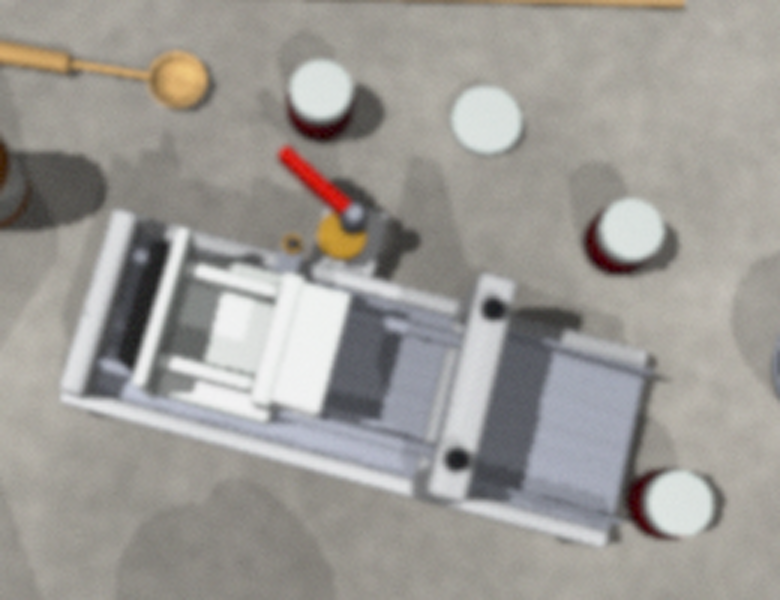

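View pics/scenec.png

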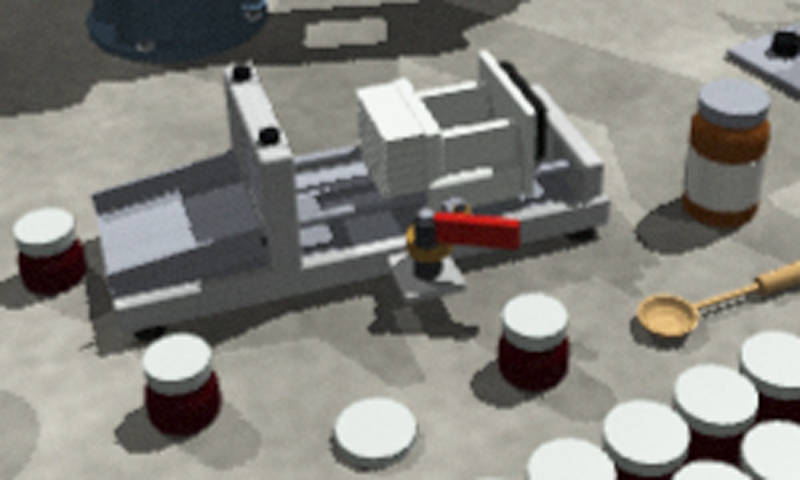

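The crops are clear. Top-crop pixels: knobs (493,308) and (457,459), lever pivot (354,212), lever end (287,152), roller (292,242), and jars at (321,90), (632,230), (680,503) with the lid at (487,118). Scene-crop pixels: knobs (268,133) and (241,70), pivot (427,213), lever end (519,222).

```bash
cat > h.py <<'E'
from bench import ctrl
import cv2,numpy as np
from scipy.optimize import least_squares
F=np.diag([1,-1,-1.])
def cam(n):
    p=ctrl.camera_params(n); f=210/np.tan(np.radians(p["fovy"]/2))
    K=np.array([[f,0,p["cx"]],[0,f,p["cy"]],[0,0,1]]); V=p["view"]
    return K,p["dist"],F@V[:3,:3],F@V[:3,3]
def ray(n,px):
    K,d,R,t=cam(n); u=cv2.undistortPoints(np.array([[px]],float),K,d)[0,0]
    return -R.T@t, R.T@np.array([*u,1])
def at_z(n,px,z):
    o,d=ray(n,px); return o+d*(z-o[2])/d[2]
def tri(a,b):
    (o,d),(p,e)=ray("top",a),ray("scene",b); s=np.linalg.lstsq(np.c_[d,-e],p-o,rcond=None)[0]
    x,y=o+s[0]*d,p+s[1]*e; return (x+y)/2,np.linalg.norm(x-y)
tc=lambda x,y:((x+.5)/3-.5+180,(y+.5)/3-.5+110)
sc=lambda x,y:((x+.5)/3.2-.5+150,(y+.5)/3.2-.5+165)
E
python3 - <<'E'
from h import *
np.set_printoptions(precision=4,suppress=True)
P=dict(knobL=((493,306),(268,132)),knobR=((457,457),(241,69)),pivot=((354,210),(427,213)),lend=((286,152),(514,219)),
 jarA=((321,90),(535,314)),jarB=((632,230),(177,357)),lid=((487,118),(375,428)))
T={k:tri(tc(*a),sc(*b)) for k,(a,b) in P.items()}
for k,v in T.items(): print(k,*v)
kl,kr,pv=[T[k][0][:2] for k in("knobL","knobR","pivot")]
print("knob dist",np.linalg.norm(kl-kr))
L=(kl-kr)/np.linalg.norm(kl-kr); X=np.array([L[1],-L[0]]); m=(kl+kr)/2
O=m-.064*X; print("yaw",np.arctan2(X[1],X[0]),"O",O,"pivot local",(pv-O)@X,(pv-O)@L)
for n,px,z in(("roller",(292,241),.073),("lend",(286,152),.096),("pivot",(354,210),.1),("shL",(186,229),.138),("shR",(144,387),.138),("padL",(165,240),.132),("brL",(122,211),.08),("brR",(70,400),.08),("frRL",(483,276),.157),("frFL",(516,282),.157),("frRR",(432,494),.157),("jarC",(680,503),.058),("jarA",(321,88),.058),("jarB",(632,230),.058),("lid",(487,118),.012)):
    w=at_z("top",tc(*px),z)[:2]-O; print(n,w+O,"local",w@X,w@L)
print("tall",at_z("top",(163,159),.125),"bowl",at_z("top",(465,233),.055),"spoon",at_z("top",(241,136),.01))
E
```

```text
knobL [ 0.5413 -0.1288  0.1682] 0.0012006549021528416
knobR [ 0.4351 -0.1027  0.1684] 0.0019329248622741296
pivot [ 0.6278 -0.0325  0.0998] 0.0025738468356070817
lend [0.6739 0.0219 0.0994] 0.00420927676767247
jarA [ 0.7412 -0.0053  0.0591] 0.0038426240675656265
jarB [ 0.6284 -0.2611  0.058 ] 0.00356728492297438
lid [ 0.7371 -0.1511  0.0131] 0.00252076952426169
knob dist 0.10930824879211651
yaw -1.8118792507390677 O [ 0.5035 -0.0536] pivot local -0.05014708131982896 0.11572008637289134
roller [0.6079 0.0139] local -0.09047883618817561 0.0852940144780853
lend [0.6738 0.0202] local -0.11227010691960707 0.14783417013001554
pivot [ 0.6271 -0.0336] local -0.04890141339182372 0.11531736400523744
shL [0.5991 0.0916] local -0.16381452773241545 0.058207005814599096
shR [0.4819 0.117 ] local -0.16047778327324655 -0.06167903002174338
padL [0.5919 0.1073] local -0.1773704661360396 0.047434599813654006
brL [0.6272 0.1483] local -0.22553430259206264 0.07193759918892856
brR [0.4773 0.1804] local -0.22098718542813728 -0.08134703106536093
frRL [ 0.5649 -0.1242] local 0.05392693753292214 0.07650987003062519
frFL [ 0.5611 -0.148 ] local 0.07792663111145315 0.07846456139734022
frRR [ 0.4095 -0.0877] local 0.05557998423596108 -0.08306783020291884
jarC [ 0.4086 -0.2941] local 0.2562334133634426 -0.0346911715149725
jarA [ 0.7423 -0.0069] local -0.10231085331227084 0.22077892781705363
jarB [ 0.6277 -0.2627] local 0.17344353971990353 0.17060579187766917
lid [ 0.7369 -0.1524] local 0.04025573787858765 0.2502758345731722
tall [0.6609 0.2728 0.125 ] bowl [ 0.5169 -0.4426  0.055 ] spoon [0.7658 0.1115 0.01  ]
```

The points agree with the given sizes: knob height is 168 mm, the pivot sits at (-50,116) in slicer coordinates, and the roller puts pusher travel at about 10 mm. The lever angle is about 2.65. First I'll align the tool with the slicer (tool x = -slicer y, tool y = -slicer x) and close the fingers.

Careful with the scale: shifts go in shares of 0.6 m and turns go in shares of 180 degrees. That gives: -0.07 rad / 3.1416 = -0.0223.

```bash
python3 jog.py '[{"az":-0.0223,"jaw":0},{"az":-0.0223,"jaw":0},{"az":-0.0223,"jaw":0},{"az":-0.0223,"jaw":0}]'
cat >> h.py <<'E'
np.set_printoptions(precision=4,suppress=True)
yaw=-1.80; X=np.array([np.cos(yaw),np.sin(yaw)]); L=np.array([-X[1],X[0]]); O=np.array([.488,-.1158])-.064*X
PV=np.array([-.049,.116])
from scipy.spatial.transform import Rotation as Ro
def plan(pts):
    o=ctrl.get_obs(); R=Ro.from_quat(o["eef_rot"],scalar_first=True).as_matrix(); p=o["eef_pos"]; r=p[:2]-O
    print("now local",r@X,r@L,p[2],"toolx",R[:,0],"tooly",R[:,1],"ideal",-L)
    for q in pts:
        w=np.r_[O+q[0]*X+q[1]*L,q[2]]; print(np.array(q),"->",R.T@(w-p))
def arc(th,r=.053,z=.082,gap=0):
    n=np.array([-np.sin(th),np.cos(th)]); d=.006+.0145*abs(n[0])+.011*abs(n[1])+gap
    return [*(PV+r*np.array([np.cos(th),np.sin(th)])+d*n),z]
E
python3 -c "
from h import *
a=arc(2.65,gap=.007);plan([a[:2]+[.22],a])"
```

```text
time_s: 0.6
eef_pos: [0.1687, 0.5497, 0.2312]
eef_rot: [-0.0, 0.114, 0.993, -0.0]
wrist_force: [0.3, -0.5, -0.4]
opening: 0.143
grasp_force: 0.0
now local -0.5115103672575949 -0.46218638043808286 0.23118424626182071 toolx [-0.974   0.2265  0.0001] tooly [ 0.2265  0.974  -0.0002] ideal [-0.9738  0.2272]
[-0.1097  0.115   0.22  ] -> [-0.5769 -0.4023  0.0112]
[-0.1097  0.115   0.082 ] -> [-0.5769 -0.4022  0.1492]
```

In the tool's units: -0.5 m / 0.6 = -0.8333, -0.45 m / 0.6 = -0.75.

```bash
python3 jog.py '[{"sx":-0.0833,"sy":-0.0583,"jaw":0},{"sx":-0.1667,"sy":-0.1167,"jaw":0},{"sx":-0.25,"sy":-0.175,"jaw":0},{"sx":-0.3333,"sy":-0.2333,"jaw":0},{"sx":-0.4167,"sy":-0.2917,"jaw":0},{"sx":-0.5,"sy":-0.35,"jaw":0},{"sx":-0.5833,"sy":-0.4083,"jaw":0},{"sx":-0.6667,"sy":-0.4667,"jaw":0},{"sx":-0.75,"sy":-0.525,"jaw":0},{"sx":-0.8333,"sy":-0.5833,"jaw":0}]' | head -2
python3 jog.py '[{"sx":-0.0833,"sy":-0.0583,"jaw":0},{"sx":-0.1283,"sy":-0.0867,"jaw":0},{"sx":-0.1283,"sy":-0.0867,"jaw":0},{"sx":-0.1283,"sy":-0.0867,"sz":0.05,"jaw":0},{"sx":-0.1283,"sy":-0.0867,"sz":0.05,"jaw":0}]'
python3 -c "
from h import *
a=arc(2.65,gap=.007);plan([a[:2]+[.22],a])
cv2.imwrite('pics/top1.png',cv2.resize(ctrl.camera('top')[110:310,180:440],None,fx=3,fy=3))
cv2.imwrite('pics/wrist1.png',ctrl.camera('wrist'))"
```

```text
time_s: 1.85
eef_pos: [0.578, 0.0941, 0.2315]
time_s: 2.48
eef_pos: [0.6375, 0.029, 0.1986]
eef_rot: [-0.003, 0.113, 0.994, 0.0]
wrist_force: [-0.2, 0.1, 0.4]
opening: 0.004
grasp_force: 0.0
now local -0.11099696890565565 0.11271846859639396 0.19861677871320202 toolx [-0.9743  0.2253  0.0059] tooly [ 0.2253  0.9743 -0.0003] ideal [-0.9738  0.2272]
[-0.1097  0.115   0.22  ] -> [-0.0021 -0.0013 -0.0214]
[-0.1097  0.115   0.082 ] -> [-0.0029 -0.0013  0.1166]
```

View pics/wrist1.png

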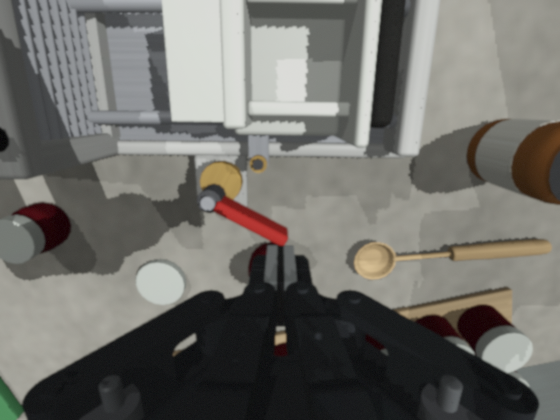

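The wrist view shows the lever from pivot (210,200) to end (285,235), with the fingertip near (279,247). I'll check where the wrist camera puts these points and where it projects the TCP.

```bash
python3 - <<'E'
from h import *
loc=lambda w:((w[:2]-O)@X,(w[:2]-O)@L)
for n,p,z in(("pivot",(210,199),.1),("end",(285,235),.096),("roller",(257,164),.073),("padrear",(380,120),.1),("lid",(160,284),.012)):
    w=at_z("wrist",p,z); print(n,w,loc(w))
K,d,R,t=cam("wrist"); o=ctrl.get_obs()
pr=lambda w:cv2.projectPoints(np.array([w],float),cv2.Rodrigues(R)[0],t,K,d)[0].ravel()
print("tcp px",pr(o["eef_pos"]),"cam",-R.T@t,"axis",R[2])
a=arc(2.65,gap=.007); print("target px",pr(np.r_[O+a[0]*X+a[1]*L,.082]))
E
```

```text
pivot [ 0.6234 -0.0283  0.1   ] (np.float64(-0.052027526825776806), np.float64(0.11198845934972773))
end [0.6718 0.0261 0.096 ] (np.float64(-0.11593315583623685), np.float64(0.1467076183303785))
roller [0.6077 0.0149 0.073 ] (np.float64(-0.09044351497715501), np.float64(0.08688079399453158))
padrear [0.5912 0.1206 0.1   ] (np.float64(-0.1897031030004878), np.float64(0.04682947918288745))
lid [ 0.7385 -0.1503  0.012 ] (np.float64(0.04067677942253672), np.float64(0.2517358779551093))
tcp px [279.8425 260.1687] cam [0.5648 0.0458 0.3437] axis [ 0.2946 -0.066  -0.9533]
target px [278.1038 196.5416]
```

In the tool's units: 0.117 m / 0.6 = 0.195, 0.09 m / 0.6 = 0.15.

```bash
python3 jog.py '[{"sz":0.05,"jaw":0},{"sz":0.1,"jaw":0},{"sz":0.15,"jaw":0},{"sz":0.195,"jaw":0},{"sz":0.195,"jaw":0},{"sz":0.195,"jaw":0}]'
python3 -c "
from h import *
plan([arc(t) for t in np.linspace(2.5,0,11)])"
```

```text
time_s: 3.32
eef_pos: [0.6413, 0.028, 0.0864]
eef_rot: [0.001, 0.113, 0.994, -0.0]
wrist_force: [-0.1, -0.9, 0.7]
opening: 0.0
grasp_force: 0.0
now local -0.11081686302819849 0.11661373301799562 0.08643077105630231 toolx [-0.9742  0.2255 -0.0029] tooly [0.2255 0.9743 0.0003] ideal [-0.9738  0.2272]
[-0.1055  0.1289  0.082 ] -> [-0.0123 -0.0053  0.0045]
[-0.1011  0.142   0.082 ] -> [-0.0254 -0.0097  0.0045]
[-0.0927  0.1543  0.082 ] -> [-0.0376 -0.0182  0.0045]
[-0.0803  0.1642  0.082 ] -> [-0.0475 -0.0306  0.0046]
[-0.0664  0.1704  0.082 ] -> [-0.0537 -0.0445  0.0046]
[-0.0543  0.1736  0.082 ] -> [-0.0569 -0.0566  0.0046]
[-0.0407  0.1736  0.082 ] -> [-0.0569 -0.0702  0.0046]
[-0.0265  0.1696  0.082 ] -> [-0.0529 -0.0844  0.0046]
[-0.0133  0.1612  0.082 ] -> [-0.0444 -0.0976  0.0045]
[-0.0027  0.1487  0.082 ] -> [-0.0319 -0.1082  0.0045]
[0.004 0.133 0.082] -> [-0.0162 -0.1148  0.0044]
```

```bash
python3 jog.py '[{"sx":-0.02,"sy":-0.0083,"sz":0.0067,"jaw":0},{"sx":-0.0417,"sy":-0.0167,"sz":0.0067,"jaw":0},{"sx":-0.0633,"sy":-0.03,"sz":0.0067,"jaw":0},{"sx":-0.08,"sy":-0.0517,"sz":0.0067,"jaw":0},{"sx":-0.09,"sy":-0.075,"sz":0.0067,"jaw":0}]'
python3 -c "
from h import *
plan([arc(t) for t in np.linspace(1.5,0,7)])
cv2.imwrite('pics/wrist2.png',ctrl.camera('wrist'))"
```

```text
time_s: 3.95
eef_pos: [0.683, -0.0293, 0.0801]
eef_rot: [0.0, 0.114, 0.994, 0.0]
wrist_force: [-2.2, 3.6, 0.2]
opening: 0.0
grasp_force: 1.5
now local -0.06451320729591993 0.17025155484949114 0.08009085150879855 toolx [-0.9741  0.2261 -0.0001] tooly [0.2261 0.9741 0.0003] ideal [-0.9738  0.2272]
[-0.0664  0.1704  0.082 ] -> [-0.0001  0.0019 -0.0019]
[-0.0543  0.1736  0.082 ] -> [-0.0034 -0.0102 -0.0019]
[-0.0407  0.1736  0.082 ] -> [-0.0034 -0.0238 -0.0019]
[-0.0265  0.1696  0.082 ] -> [ 0.0007 -0.038  -0.0019]
[-0.0133  0.1612  0.082 ] -> [ 0.0091 -0.0512 -0.0019]
[-0.0027  0.1487  0.082 ] -> [ 0.0216 -0.0618 -0.0019]
[0.004 0.133 0.082] -> [ 0.0373 -0.0685 -0.0019]
```

View pics/wrist2.png

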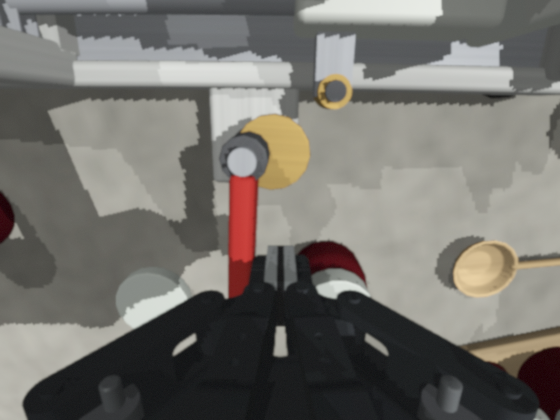

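The lever now points straight outward (around (242,240), pivot (243,160)) with the fingertip against its rear side, and the jar is untouched. I'll continue the arc.

In the tool's units: -0.068 m / 0.6 = -0.1133, -0.066 m / 0.6 = -0.11.

```bash
python3 jog.py '[{"sx":-0.005,"sy":-0.0167,"sz":-0.0033,"jaw":0},{"sx":-0.005,"sy":-0.04,"sz":-0.0033,"jaw":0},{"sx":0.0017,"sy":-0.0633,"sz":-0.0033,"jaw":0},{"sx":0.015,"sy":-0.085,"sz":-0.0033,"jaw":0},{"sx":0.0367,"sy":-0.1033,"sz":-0.0033,"jaw":0},{"sx":0.05,"sy":-0.11,"sz":-0.0033,"jaw":0},{"sx":0.0617,"sy":-0.1133,"sz":-0.0033,"jaw":0},{"sx":0.0633,"sy":-0.1133,"sz":-0.0033,"jaw":0}]'
python3 -c "
from h import *
plan([arc(0)])
cv2.imwrite('pics/wrist3.png',ctrl.camera('wrist'))"
```

```text
time_s: 5.0
eef_pos: [0.6299, -0.0865, 0.0827]
eef_rot: [0.0, 0.114, 0.994, -0.001]
wrist_force: [2.5, -2.1, -0.7]
opening: -0.003
grasp_force: 1.2
now local 0.0032294488176316484 0.13155009526104475 0.08266964262911818 toolx [-0.9742  0.2258 -0.0007] tooly [ 0.2258  0.9742 -0.0011] ideal [-0.9738  0.2272]
[0.004 0.133 0.082] -> [-0.0014 -0.0008  0.0007]
```

View pics/wrist3.png

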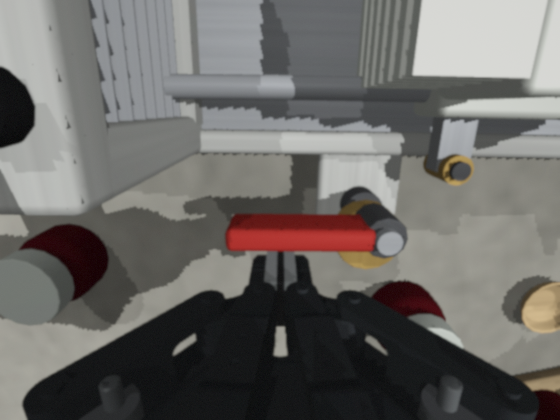

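The lever points almost forward (pivot (388,240), end about (230,232)) and the contact force is only about 3 N. I'll nudge on until the force shows the stop.

In the tool's units: 0.004 m / 0.6 = 0.0067, 0.002 m / 0.6 = 0.0033.

```bash
python3 jog.py '[{"sx":0.0033,"jaw":0},{"sx":0.0067,"jaw":0},{"sx":0.0067,"jaw":0}]'; python3 -c "
from h import *
plan([arc(0)])"
```

```text
time_s: 5.42
eef_pos: [0.6293, -0.0861, 0.0829]
eef_rot: [0.004, 0.114, 0.994, -0.001]
wrist_force: [12.1, -4.5, -6.8]
opening: -0.001
grasp_force: 6.2
now local 0.00300075330221385 0.1309074992950611 0.08289005929623472 toolx [-0.9741  0.226  -0.0076] tooly [ 0.226   0.9741 -0.0008] ideal [-0.9738  0.2272]
[0.004 0.133 0.082] -> [-0.0021 -0.001   0.0009]
```

The force rose to about 13 N with no further motion, so the lever is on its stop. I'll back off outward, go up, and move behind the palm pad.

In the tool's units: -0.13 m / 0.6 = -0.2167, -0.012 m / 0.6 = -0.02.

```bash
python3 jog.py '[{"sx":-0.02,"jaw":0},{"sx":-0.025,"jaw":0},{"sx":-0.025,"sz":-0.0833,"jaw":0},{"sx":-0.025,"sz":-0.1667,"jaw":0},{"sx":-0.025,"sz":-0.2167,"jaw":0},{"sx":-0.025,"sz":-0.2167,"jaw":0}]'; python3 -c "
from h import *
plan([(-.235,0,.21),(-.235,0,.1)])"
```

```text
time_s: 6.18
eef_pos: [0.6423, -0.0886, 0.2155]
eef_rot: [0.003, 0.113, 0.994, -0.001]
wrist_force: [0.5, 0.1, 0.7]
opening: -0.002
grasp_force: 0.0
now local 0.002498213604421713 0.1440856888763992 0.2155472031524862 toolx [-0.9742  0.2254 -0.0051] tooly [ 0.2255  0.9743 -0.0005] ideal [-0.9738  0.2272]
[-0.235  0.     0.21 ] -> [0.1437 0.2378 0.0047]
[-0.235  0.     0.1  ] -> [0.1442 0.2378 0.1147]
```

In the tool's units: 0.238 m / 0.6 = 0.3967, 0.18 m / 0.6 = 0.3.

```bash
python3 jog.py '[{"sx":0.05,"sy":0.075,"jaw":0},{"sx":0.1,"sy":0.15,"jaw":0},{"sx":0.15,"sy":0.225,"jaw":0},{"sx":0.2,"sy":0.3,"jaw":0},{"sx":0.24,"sy":0.3967,"jaw":0},{"sx":0.24,"sy":0.3967,"jaw":0},{"sx":0.24,"sy":0.3967,"jaw":0}]'|head -3
python3 -c "
from h import *
plan([(-.235,0,.1)])
cv2.imwrite('pics/wrist4.png',ctrl.camera('wrist'))"
```

```text
time_s: 7.05
eef_pos: [0.5534, 0.176, 0.2108]
eef_rot: [-0.001, 0.113, 0.994, -0.001]
now local -0.234977268871644 -0.0026114520201352535 0.2107538439440973 toolx [-0.9744  0.2246  0.0023] tooly [ 0.2246  0.9744 -0.0014] ideal [-0.9738  0.2272]
[-0.235  0.     0.1  ] -> [-0.0029  0.0002  0.1107]
```

View pics/wrist4.png

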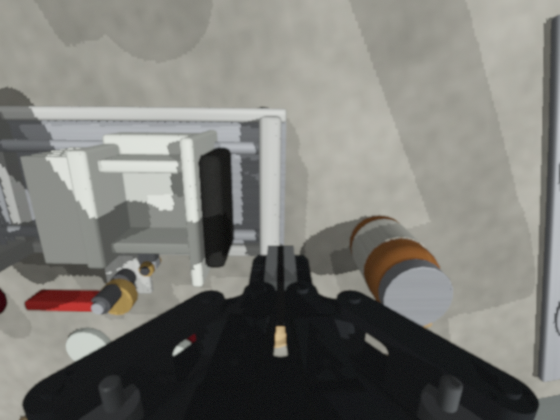

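The view shows the lever forward (red bar at (30–100,300)), the pad at (203–232,150–265), and the fingers above and behind the pad over the bracket. I'll descend to 0.10 m and push.

In the tool's units: 0.108 m / 0.6 = 0.18, 0.08 m / 0.6 = 0.1333.

```bash
python3 jog.py '[{"sx":-0.0033,"sz":0.0667,"jaw":0},{"sx":-0.005,"sz":0.1333,"jaw":0},{"sx":-0.005,"sz":0.18,"jaw":0},{"sx":-0.005,"sz":0.18,"jaw":0},{"sx":-0.005,"sy":-0.025,"sz":0.18,"jaw":0},{"sx":-0.005,"sy":-0.05,"sz":0.18,"jaw":0},{"sx":-0.005,"sy":-0.075,"sz":0.18,"jaw":0},{"sx":-0.005,"sy":-0.1,"sz":0.18,"jaw":0}]'
python3 -c "
from h import *
plan([(-.0925,0,.1)])"
```

```text
time_s: 8.1
eef_pos: [0.5443, 0.1161, 0.1056]
eef_rot: [0.001, 0.114, 0.994, 0.0]
wrist_force: [1.7, 4.4, 3.5]
opening: 0.001
grasp_force: 2.1
now local -0.17460729144507436 0.0021809850674407547 0.10562697502158208 toolx [-0.9741  0.2261 -0.0025] tooly [0.2261 0.9741 0.0012] ideal [-0.9738  0.2272]
[-0.0925  0.      0.1   ] -> [ 0.0023 -0.0821  0.0055]
```

In the tool's units: -0.082 m / 0.6 = -0.1367, -0.077 m / 0.6 = -0.1283.

```bash
python3 jog.py '[{"sx":0.0033,"sy":-0.025,"jaw":0},{"sx":0.0033,"sy":-0.05,"jaw":0},{"sx":0.0033,"sy":-0.075,"jaw":0},{"sx":0.0033,"sy":-0.1,"jaw":0},{"sx":0.0033,"sy":-0.1167,"jaw":0},{"sx":0.0033,"sy":-0.1283,"jaw":0},{"sx":0.0033,"sy":-0.1367,"jaw":0},{"sx":0.0033,"sy":-0.1367,"jaw":0}]'
python3 -c "
from h import *
plan([(-.0925,0,.1)])"
```

```text
time_s: 9.1
eef_pos: [0.5226, 0.0369, 0.1039]
eef_rot: [-0.001, 0.114, 0.994, -0.0]
wrist_force: [-0.8, -0.3, -0.5]
opening: -0.002
grasp_force: 0.0
now local -0.09253801005090093 -0.0009604245310029486 0.10385222311814818 toolx [-0.9742  0.2259  0.001 ] tooly [ 0.2259  0.9742 -0.001 ] ideal [-0.9738  0.2272]
[-0.0925  0.      0.1   ] -> [-0.001  -0.      0.0039]
```

In the tool's units: -0.006 m / 0.6 = -0.01, -0.003 m / 0.6 = -0.005.

```bash
for i in 1; do python3 jog.py '[{"sy":-0.005,"jaw":0},{"sy":-0.01,"jaw":0},{"sy":-0.01,"jaw":0}]'; done | grep -E "pos|force"
```

```text
eef_pos: [0.5223, 0.0355, 0.104]
wrist_force: [5.8, 18.5, -2.7]
grasp_force: 9.7
```

In the tool's units: -0.004 m / 0.6 = -0.0067, -0.002 m / 0.6 = -0.0033.

```bash
python3 jog.py '[{"sy":-0.0033,"jaw":0},{"sy":-0.0067,"jaw":0},{"sy":-0.0067,"jaw":0}]' | grep -E "pos|force"; python3 -c "
from h import *
plan([])
cv2.imwrite('pics/top5.png',cv2.resize(ctrl.camera('top')[110:310,180:440],None,fx=3,fy=3,interpolation=2))"
```

```text
eef_pos: [0.5223, 0.0353, 0.1041]
wrist_force: [11.8, 35.3, -4.2]
grasp_force: 18.2
now local -0.0909652768068024 -0.0009389518039321015 0.10413027627123192 toolx [-0.9742  0.2258 -0.0012] tooly [0.2258 0.9741 0.0133] ideal [-0.9738  0.2272]
```

The pusher is hard on its stop: 35 N with no motion, at the expected position (finger centre at -0.091 m). I'll retreat backward, go up, and check.

In the tool's units: 0.19 m / 0.6 = 0.3167, 0.16 m / 0.6 = 0.2667.

```bash
python3 jog.py '[{"sy":0.025,"jaw":0},{"sy":0.05,"jaw":0},{"sy":0.05,"sz":-0.0833,"jaw":0},{"sy":0.05,"sz":-0.1667,"jaw":0},{"sx":0.0667,"sy":0.1167,"sz":-0.2,"jaw":0},{"sx":0.1333,"sy":0.1833,"sz":-0.2,"jaw":0},{"sx":0.2,"sy":0.25,"sz":-0.2,"jaw":0},{"sx":0.2667,"sy":0.3167,"sz":-0.2,"jaw":0},{"sx":0.2667,"sy":0.3167,"sz":-0.2,"jaw":0},{"sx":0.2667,"sy":0.3167,"sz":-0.2,"jaw":0}]' | grep -E "time|pos|force"; python3 -c "
from h import *
cv2.imwrite('pics/top6.png',cv2.resize(ctrl.camera('top')[110:310,180:440],None,fx=3,fy=3,interpolation=2))"
```

```text
time_s: 11.15
eef_pos: [0.4082, 0.2487, 0.2243]
wrist_force: [0.2, -0.1, 0.1]
grasp_force: 0.0
```

View pics/top6.png

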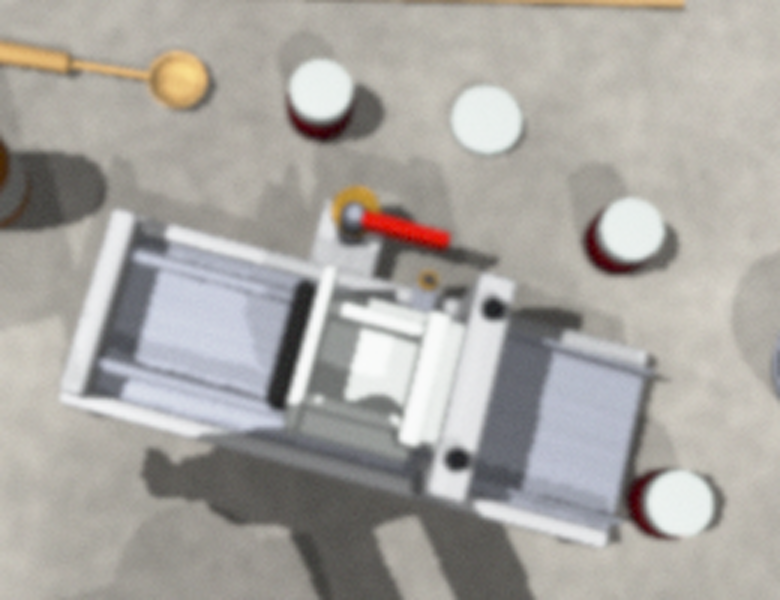

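The lever lies parallel to the slicer, from (354,215) to (448,240). The roller moved to (428,279), about 109 mm, giving a travel of about 0.119 m. All jars and the lid are where they were, so I'll hand in.

```bash
python3 -c "
from h import *
w=at_z('top',tc(428,278),.073)[:2]-O; print('travel',w@X+.1); print(ctrl.hand_in())"
```

```text
travel 0.12199462108663738
the job is handed in; nothing more can be done
None
```

The slicer is closed and the job handed in at about 11 s: the lever is open on its forward stop, the pusher is home (measured travel about 0.12 m), and the jars and lid look unmoved in the last top view (which left out the bowl); no verdict was returned.

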